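# Open the receipt printer for a new roll

## Task

The receipt printer has run out of paper. With a fingertip, press its release key so that the cover springs ajar, then push the cover up from under its front lip and flip it over past upright until it leans back open on its own. Do not pinch the cover; the printer and the things round it stay standing where they are.

Things in the scene. Friction and masses are not known exactly. Their poses are not given: they have to be found in the camera images.
- printer: Receipt printer: black case 180 (x) x 160 (y) x 112 (z) mm, about 2 kg, loose on rubber feet. Origin: centre of its underside. Its +x points to its back; its front (-x) faces the robot's left, give or take 30 degrees. The side at -y is turned to the robot: its black shoulder carries the release key. A flat grey cover closes the paper well on the other two thirds (+y).
- release_key (a joint): Travel of the release key in m: 0 as it stands up, 0.006 pressed right in. A spring pushes it back: 1.5 N to start it, 4.5 N fully in, then a hard stop. Above about 0.0045 the latch lets go of the cover; the key may be let go once the cover has risen.
- key_top (a point): Centre of the top of the release key, a ribbed grey key 36 (x) x 30 (y) mm on the shoulder, near the front corner nearer the robot. It stands 9 mm above the shoulder, 121 mm above the table. The cover's edge is 10 mm from the key's +y edge: a fingertip on the key must not hold the cover down.
- cover (a joint): Opening angle of the cover in rad: 0 shut and latched, about 0.19 when released (a spring plunger lifts it that far), 1.9 fully open against its stop. The hinge is free: the cover falls back onto the plunger below about 1.55 rad, and falls open and stays open above it.
- cover_hinge (a point): Point on the hinge line of the cover, in the middle of its width, 110 mm above the table, 45 mm behind the printer's centre. The hinge line runs along the printer's y; the front of the cover rises as it opens.
- cover_lip (a point): Underside of the cover's rolled front lip (10 mm thick, 108 mm wide), middle of its width, 142 mm from the hinge line; shut, 105 mm above the table. The lip stands 14 mm proud of the front wall, open air below it. Its front edge is 5 mm farther out. It turns with the cover, which is about 106 mm wide, 12 mm thick and weighs 0.12 to 0.22 kg.
- cover_top: The outer (upper) face of the cover, grey panel 124 x 96 mm that begins 11 mm behind the lip's front edge; frame as the cover's hinge.
- cover_underside: The inner (lower) face of the cover with the front lip and the platen roller; frame as the cover's hinge.
- roll_1: New paper roll, white, 69 mm diameter, 80 mm high, standing on end beside the printer's left side (+y, the side away from the robot). Origin: centre of its underside. Bystander.
- roll_2: Another such paper roll next to it. Origin: centre of its underside. Bystander.
- card_terminal: Black card terminal 170 x 72 x 28 mm lying between the printer and the robot. Origin: centre of its underside. Bystander.
- pen: Pen 145 mm long, 11 mm thick, lying behind the printer (at its +x side). Origin: centre of its underside. Bystander.
- cup: Small china cup with handle, 60 x 84 x 50 mm. On the right part of the worktop. Origin: centre of its underside. Bystander.
- tumbler: Steel tumbler, 82 mm across, 110 mm high. On the right part of the worktop. Origin: centre of its underside. Bystander.
- sachet_tin: Flat open tin of sachets 69 x 90 x 24 mm. On the left part of the worktop. Origin: centre of its underside. Bystander.
Not all that is in view belongs to the job. There is more than one size of the printer; the one meant has the size given above.

How it is judged:
On the way, in this order (a step that is already met when the one before it is completed fails the run):
1. the release key is pressed in (more than 4.5 mm) with the cover not yet lifted open (value of joint release_key above 0.0045 m and value of joint cover below 1 rad), for 0.02 s.
2. the cover is pushed up by its inner face or lip (value of joint cover above 0.5 rad and contact force between the fingers and cover_underside above 0.1 N), for 0.05 s.
At the end, for the whole second after the job is handed in: The cover leans back open by itself at more than 1.75 rad, at rest; the printer stands upright (within 0.05 rad), at rest, within 40 mm of where it was, and so do the rolls, terminal, pen, cup, tumbler and tin (value of joint cover above 1.75 rad and velocity of joint cover between -0.1 and 0.1 rad/s and linear speed of printer below 0.02 m/s and distance of each of printer, roll_1, roll_2, card_terminal, pen, cup, tumbler, sachet_tin from where it was at the start of the episode below 0.04 m and angle between printer's own z axis and vertical below 0.05 rad); the robot touches nothing.
It fails at once if the printer is lifted, tipped or shoved (moved more than 40 mm, raised more than 12 mm or tilted more than 0.12 rad) (distance of printer from where it was at the start of the episode above 0.04 m or height (world z) of printer above 0.012 m or angle between printer's own z axis and vertical above 0.12 rad).
It fails at once if the cover is pinched (pressed with more than 3 N on its top and its underside at once) (contact force between the fingers and cover_top above 3 N and contact force between the fingers and cover_underside above 3 N).
It fails at once if a thing standing round the printer (paper rolls, card terminal, pen, cup, tumbler, sachet tin) is lifted or pushed more than 40 mm from its place (distance of any of roll_1, roll_2, card_terminal, pen, cup, tumbler, sachet_tin from where it was at the start of the episode above 0.04 m).
It also fails if it takes over 48 s, if anything falls off the work surface, if the arm or the gripper's body presses on something with over 40 N, if the wrist force passes 120 N, or if a joint passes its speed limit or range.

## Robot

A 6-joint arm with a two-finger parallel gripper is mounted at the origin on a cart in front of the work surface, level with it; the furniture and walls round the work are solid. World frame = base frame: x ahead of the robot, y to its left, z up, the work surface at z = 0. Lengths are in m, angles in rad, forces in N, time in s.
With the tool pointing down it reaches from about 0.3 to 0.85 m from the base axis. Payload 4.2 kg.
Tool frame: the origin (TCP) lies on the centre line of the jaws, within the pads' length; the fingertips stand 11 mm ahead of it and the grasp point (between the pads) lies 8 mm behind it; z points along the fingers, y is the line along which they close (so a half turn about z gives the same grasp; the last joint's range is limited). The gripper opens to 91 mm and grips with 3 to 60 N. Pads are 32 mm wide; open, the fingers measure 118 mm over their backs; the gripper's body (76 mm by 178 mm) begins 60 mm behind the grasp point.
Start: joints at [-1.342, 0.32, 1.565, -0, 1.257, -0.02], TCP at [0.142, -0.557, 0.225] pointing down, gripper open.
Joint ranges: [-3.11, 3.11], [-0.84, 2.01], [0.21, 2.61], [-1.34, 4.49], [0.05, 2.63], [-2.56, 2.56]. Speed limits (rad/s): [2.57, 2.57, 3.14, 3.14, 3.14, 3.14].

## Interface

Orientations are given as a unit quaternion [x, y, z, w].
In Python, from cell import reach, movel, set_joints, gripper_to, sleep, inverse_kinematics, state, grab_frame, MotionError, job_done, trace gives the robot as it stands. The module is installed in compiled form; this text tells all that it offers. Calls block until the motion is done:
- reach(position, orientation): joint-space move of the TCP to a pose.
- movel(position, rotation=None, max_speed=0.15): straight line of the TCP; rotation=None keeps the orientation; max_speed is the mean speed in m/s.
- set_joints(angles): joint-space move.
- gripper_to(opening, f_grip=None): finger opening in m; f_grip is the grip in N (None keeps the last); returns when the fingers have stopped.
- sleep(seconds).
- inverse_kinematics(position, orientation): joint angles nearest the present ones, or None.
- state(): the state.
- grab_frame(name): name is "side" or "top"; returns a dict with "img" (480x640x3 uint8, blue, green, red), "z_map" (480x640 float32, m along the optical axis (not along the pixel's ray), 0 where there is no reading), "camera_matrix" (3x3 intrinsics, pixels), "world_from_camera" (4x4, takes a point from camera to world coordinates). Camera axes: x right, y down, z forward; pixel columns grow to the right and rows downward; lengths in m; the calibration is good to about 2 mm. A picture is of the moment at which its call begins.
A pose or a line that the arm cannot do raises MotionError and nothing moves.
- job_done(): hands the job in; it is judged then, once.
Trained networks look in the newest picture that a camera, given by its name, has taken for a name from the list of things; names that differ only in an ending like _2 or _b are one class to them, and where a whole thing is asked for, a point or a joint stands for the part that bears it (a point fixed in the world has none). Each returns a list of dicts, best first, with "p" (0 to 1); they miss things now and then, are a little off and sometimes report something else, mostly with a low value. They report only what shows in the picture. A call takes as long as a camera call. They do not tell look-alikes from the thing itself.
- trace(camera, target): "pixels" (480x640 bool, what is visible of it) and "rect" ([left, top, width, height] in pixels, round what is visible of it).
The state is a dict: "time_s": time; "q": joint angles; "qd": joint speeds; "tau": joint torques, N m; "tool_pos": TCP position; "orientation": TCP orientation; "force": force on the tool from outside, world axes, zero at the start; "moment": the same for the moment, N m; "finger_gap": finger opening in m; "grip_force": force on a finger pad.
Only numpy, scipy, OpenCV 4.12 (cv2) and the standard library are available. Lean on these libraries where they do the work, as an engineer would, in place of code of your own. Each camera call takes 0.05 s, during which the arm holds its last target. There are 200 camera calls.

## Working session

There is one attempt and no reset: what is moved stays moved. The work goes in short steps, each a Python script; the robot and the scene stay as the last script left them, time stands still between calls to the robot, and variables do not carry over. Pictures are saved under pics/ and viewed, at most 10 in all, crops included, and the job is handed in when it is done.

```bash
mkdir -p pics; cat > h.py <<'E'
import numpy as np, cv2
from cell import *
def pts(f,mask=None):
    z=f["z_map"];K=np.array(f["camera_matrix"]);T=np.array(f["world_from_camera"])
    v,u=np.mgrid[:480,:640]
    P=np.stack([(u-K[0,2])/K[0,0]*z,(v-K[1,2])/K[1,1]*z,z],-1)@T[:3,:3].T+T[:3,3]
    P[z<=0]=np.nan
    return P if mask is None else P[mask&(z>0)]
E
python3 - <<'E'
from h import *
for c in("top","side"):
    f=grab_frame(c);cv2.imwrite(f"pics/{c}0.png",f["img"]);print(c,np.round(f["world_from_camera"],3).tolist())
    for n in("printer","key_top","cover_lip","cover_top","roll_1","card_terminal","pen","cup","tumbler","sachet_tin"):
        for d in trace(c,n)[:3]:
            p=pts(f,d["pixels"])
            print(n,round(d["p"],2),d["rect"],np.round(np.nanmedian(p,0),3) if len(p) else None, np.round(np.nanpercentile(p,95,axis=0),3) if len(p) else None)
print(state()["time_s"])
E
```

```text
top [[-0.338, -0.774, 0.535, -0.162], [-0.941, 0.268, -0.208, 0.228], [0.017, -0.574, -0.819, 1.257], [0.0, 0.0, 0.0, 1.0]]
printer 0.97 [258.5, 266.9, 58.8, 63.7] [0.459 0.098 0.083] [0.529 0.159 0.09 ]
printer 0.63 [302.4, 202.5, 78.2, 76.0] [ 0.577 -0.106  0.112] [ 0.67  -0.029  0.121]
printer 0.46 [304.4, 210.7, 53.0, 38.6] [ 0.619 -0.084  0.117] [ 0.669 -0.023  0.121]
key_top 0.73 [178.5, 317.1, 34.4, 20.5] [0.487 0.363 0.018] [0.517 0.401 0.027]
key_top 0.66 [328.4, 248.2, 10.9, 8.8] [ 0.543 -0.071  0.121] [ 0.559 -0.055  0.125]
key_top 0.62 [303.6, 284.6, 8.4, 6.6] [0.464 0.036 0.09 ] [0.47  0.042 0.093]
cover_lip 0.67 [302.7, 209.7, 56.6, 39.1] [ 0.619 -0.085  0.117] [ 0.67  -0.023  0.121]
cover_lip 0.59 [262.9, 279.4, 48.9, 38.3] [0.445 0.094 0.086] [0.494 0.137 0.09 ]
cover_top 0.93 [272.8, 282.3, 36.7, 32.4] [0.451 0.095 0.087] [0.491 0.131 0.091]
cover_top 0.57 [306.1, 209.6, 50.5, 35.9] [ 0.621 -0.089  0.118] [ 0.666 -0.035  0.122]
cover_top 0.44 [302.5, 200.9, 79.3, 76.8] [ 0.577 -0.108  0.111] [ 0.672 -0.029  0.121]
roll_1 0.81 [321.1, 189.3, 19.1, 25.3] [ 0.745 -0.144
[... 1236 characters left out ...]
.663 -0.033  0.122]
roll_1 0.68 [363.4, 252.2, 27.0, 44.9] [ 0.738 -0.17   0.061] [ 0.772 -0.127  0.083]
card_terminal 0.81 [247.2, 282.0, 41.4, 51.9] [ 0.45  -0.169  0.026] [ 0.483 -0.078  0.03 ]
pen 0.69 [301.0, 320.6, 48.8, 14.4] [ 0.575 -0.258  0.008] [ 0.623 -0.253  0.011]
pen 0.32 [368.1, 334.8, 44.3, 64.3] [ 0.63  -0.48   0.074] [ 0.668 -0.434  0.11 ]
cup 0.7 [309.8, 377.2, 29.7, 42.9] [ 0.487 -0.475  0.033] [ 0.51  -0.459  0.05 ]
tumbler 0.81 [371.1, 334.6, 40.4, 63.2] [ 0.631 -0.479  0.073] [ 0.668 -0.433  0.11 ]
tumbler 0.56 [296.7, 321.1, 53.4, 15.7] [ 0.56  -0.258  0.008] [ 0.619 -0.252  0.012]
sachet_tin 0.72 [222.5, 193.0, 21.2, 22.2] [0.483 0.347 0.022] [0.512 0.393 0.028]
1.1
```

View crops.

```bash
python3 - <<'E'
from h import *
a=cv2.imread("pics/top0.png")[170:350,200:440];b=cv2.imread("pics/side0.png")[170:350,180:420]
im=np.vstack([cv2.resize(a,None,fx=2.2,fy=1.65*1,interpolation=3),cv2.resize(b,None,fx=2.2,fy=1.65,interpolation=3)])
cv2.imwrite("pics/c1.png",im);print(im.shape)
f=grab_frame("top");P=pts(f)
f2=grab_frame("side");P2=pts(f2)
for P,n in((P,"t"),(P2,"s")):
    q=P.reshape(-1,3);m=(q[:,2]>.100)&(q[:,2]<.118+.01)&(abs(q[:,0]-.59)<.15)&(abs(q[:,1]+.11)<.13)
    q=q[m];r=cv2.minAreaRect((q[:,:2]*1000).astype(np.float32));print(n,len(q),r,cv2.boxPoints(r).tolist())
    k=q[:,2]; print(np.histogram(k,bins=np.arange(.1,.13,.003)))
E
```

```text
(594, 528, 3)
t 2675 ((603.8472900390625, -113.09673309326172), (164.24490356445312, 192.6247100830078), 3.3276875019073486) [[516.272705078125, -21.713687896728516], [527.453857421875, -214.0136260986328], [691.421875, -204.4797821044922], [680.24072265625, -12.179840087890625]]
(array([ 38,  58, 203, 530, 608, 619, 456, 147,  16]), array([0.1  , 0.103, 0.106, 0.109, 0.112, 0.115, 0.118, 0.121, 0.124,
       0.127]))
s 3151 ((599.9784545898438, -114.37643432617188), (162.97508239746094, 196.40908813476562), 3.1850104331970215) [[513.1604614257812, -20.851057052612305], [524.0730590820312, -216.95675659179688], [686.7964477539062, -207.9018096923828], [675.8838500976562, -11.796112060546875]]
(array([106, 101, 201, 573, 693, 623, 685, 146,  23]), array([0.1  , 0.103, 0.106, 0.109, 0.112, 0.115, 0.118, 0.121, 0.124,
       0.127]))
```

View pics/c1.png

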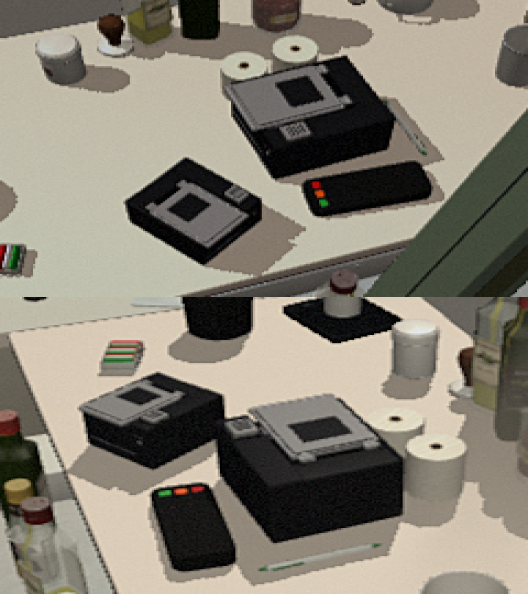

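The candidates are the big printer (top px 341,240; side px 320,272), whose top is at about 112 mm, and the small look-alike (top px 287,298; side px 250,245), about 90 mm high. I choose the big one. The crop shows it with its key at top px (334,252), facing the robot. Its lip faces left, with the rolls behind it and the terminal in front.

```bash
cat >> h.py <<'E'
from scipy.spatial.transform import Rotation as R
C0=np.array([.6023,-.1197,0]);ex=np.array([.0567,-.9984,0]);ey=np.array([.9984,.0567,0]);ez=np.array([0,0,1.])
def W(x,y,z): return C0+ex*x+ey*y+ez*z
def quat(zt,yt): return R.from_matrix(np.column_stack([np.cross(yt,zt),yt,zt])).as_quat()
def qpush(b,s=1): return quat(ex*np.cos(b)-ez*np.sin(b), s*ey)
def tcp_corner(cx,cz,y,b):  # TCP so that upper front tip corner is at printer (cx,y,cz)
    zt=np.array([np.cos(b),-np.sin(b)]);u=np.array([np.sin(b),np.cos(b)])
    p=np.array([cx,cz])-.011*zt-.016*u
    return W(p[0],y,p[1])
def arc(th,r=.132,off=.005):
    return .045-r*np.cos(th)-off*np.sin(th), .110+r*np.sin(th)-off*np.cos(th)
E
python3 - <<'E'
from h import *
print(R.from_quat(state()["orientation"]).as_matrix().round(2).tolist())
for c in("top","side"):
    f=grab_frame(c)
    for d in trace(c,"key_top"):
        p=np.nanmedian(pts(f,d["pixels"]),0)
        if p[1]<0: print(c,d["p"],p.round(4),((p-C0)@np.c_[ex,ey]).round(4))
    for d in trace(c,"cover_top"):
        p=pts(f,d["pixels"]);
        if abs(p[:,0].mean()-.62)<.03:
            r=cv2.minAreaRect((p[:,:2]*1000).astype(np.float32));print(c,d["p"],r, ((np.array([*r[0],0])/1000-C0)@np.c_[ex,ey]).round(4))
    P=pts(f).reshape(-1,3);L=(P-C0)@np.c_[ex,ey,ez]
    m=(L[:,2]>.116)&(L[:,2]<.127)&(abs(L[:,0]+.05)<.04)&(L[:,1]<-.035)&(L[:,1]>-.08)
    print("key pts",m.sum(),np.percentile(L[m],[5,50,95],axis=0).round(3).tolist())
for s in(1,-1):
  for yd in(s*ey,): print("press",s,inverse_kinematics(W(-.051,-.056,.16),quat(-ez,yd)))
  for b in(0,.25,.45,.6,.8):
    q=[inverse_kinematics(tcp_corner(*a,.03,b),qpush(b,s)) for a in((-.2,.2),(-.2,.122),(-.085,.122),arc(.8),arc(1.3),arc(1.75))]
    print(s,b,[None if k is None else np.round(k,2).tolist() for k in q])
E
```

```text
[[0.97, 0.25, 0.0], [0.25, -0.97, -0.0], [0.0, 0.0, -1.0]]
top 0.43 [ 0.7325 -0.0614  0.08  ] [-0.0508  0.1333]
top 0.41 [ 0.5412 -0.071   0.1204] [-0.052  -0.0582]
top 0.61 ((626.9388427734375, -95.90352630615234), (104.17810821533203, 138.88174438476562), 2.9619054794311523) [-0.0224  0.0259]
key pts 127 [[-0.072, -0.07, 0.116], [-0.053, -0.057, 0.12], [-0.033, -0.041, 0.125]]
side 0.48 [ 0.5375 -0.0773  0.1213] [-0.046  -0.0623]
side 0.81 ((620.825927734375, -85.62250518798828), (102.81533813476562, 135.1435089111328), 2.830883026123047) [-0.033   0.0204]
key pts 143 [[-0.068, -0.076, 0.116], [-0.047, -0.06, 0.121], [-0.03, -0.044, 0.125]]
press 1 [-1.52607922e-01  3.27729834e-01  1.72593177e+00 -4.44089210e-16
  1.08793105e+00 -2.09337851e-01]
1 0 [[0.59, 0.91, 1.48, -1.16, 1.93, 0.89], [0.59, 1.01, 1.49, -1.13, 1.88, 1.0], [0.44, 0.97, 1.64, -1.23, 1.77, 1.07], [0.4, 0.84, 1.67, -1.29, 1.77, 0.97], None, None]
1 0.25 [[0.58, 0.8, 1.47, -1.03, 1.79, 0.82], [0.58, 0.89, 1.49, -1.01, 1.72, 0.93], [0.43, 0.84, 1.64, -1.12, 1.59, 0.97], [0.39, 0.72, 1.65, -1.16, 1.61, 0.85], [0.31, 0
[... 1077 characters left out ...]
.12, 1.59, -2.18], [0.39, 0.72, 1.65, -1.16, 1.61, -2.29], [0.31, 0.66, 1.67, -1.22, 1.57, -2.35], [0.22, 0.64, 1.7, -1.28, 1.51, -2.36]]
-1 0.45 [[0.56, 0.72, 1.45, -0.92, 1.68, -2.39], [0.56, 0.8, 1.5, -0.91, 1.6, -2.28], [0.41, 0.75, 1.64, -1.02, 1.47, -2.27], [0.36, 0.64, 1.62, -1.04, 1.5, -2.4], [0.28, 0.58, 1.63, -1.08, 1.47, -2.48], [0.18, 0.56, 1.66, -1.13, 1.4, -2.51]]
-1 0.6 [[0.53, 0.66, 1.45, -0.83, 1.61, -2.45], [0.53, 0.74, 1.51, -0.83, 1.51, -2.34], [0.37, 0.68, 1.64, -0.93, 1.37, -2.36], [0.32, 0.58, 1.6, -0.93, 1.43, -2.5], None, None]
-1 0.8 [[0.48, 0.58, 1.44, -0.69, 1.51, -2.54], [0.48, 0.66, 1.52, -0.7, 1.4, -2.44], [0.31, 0.6, 1.63, -0.78, 1.27, -2.5], None, None, None]
```

```bash
python3 - <<'E'
from h import *
q=quat(-ez,ey)
gripper_to(0.0,10)
reach(W(-.050,-.060,.165),q)
movel(W(-.050,-.060,.121+.011+.004))
f0=state()["force"][2];print(f0,state()["time_s"])
z=.121+.011+.001
for i in range(16):
    movel(W(-.050,-.060,z),max_speed=.03);sleep(.05)
    s=state();F=s["force"][2]-f0;print(round(z-.011,4),round(s["tool_pos"][2]-.011,4),round(F,2))
    if F>4.6 or (z-.011<.1146): break
    z-=.0007
sleep(.3)
movel(W(-.050,-.060,.22))
f=grab_frame("side");cv2.imwrite("pics/s2.png",cv2.resize(f["img"][180:350,230:430],None,fx=3,fy=3))
L=(pts(f)-C0)@np.c_[ex,ey,ez]
m=(abs(L[...,1]-.025)<.02)&(L[...,2]>.1)&(L[...,2]<.17)
for a in np.arange(-.11,.06,.02):
    k=m&(abs(L[...,0]-a)<.008);print(round(a,2),k.sum(),np.nanmedian(L[...,2][k]).round(4))
print(state()["time_s"])
E
```

```text
0.06104593168671696 5.4583
0.122 0.1226 -0.41
0.1213 0.1214 0.17
0.1206 0.1208 1.36
0.1199 0.12 2.04
0.1192 0.1193 3.85
0.1185 0.1185 3.56
0.1178 0.1178 3.41
0.1171 0.117 3.35
0.1164 0.1164 3.57
0.1157 0.1158 4.16
0.115 0.1152 5.78
-0.11 0 nan
-0.09 58 0.1419
-0.07 64 0.1389
-0.05 71 0.1358
-0.03 76 0.1317
-0.01 72 0.1287
0.01 77 0.1253
0.03 109 0.1182
0.05 36 0.1106
9.8833
  return np.nanmean(a, axis, out=out, keepdims=keepdims)
```

View pics/s2.png

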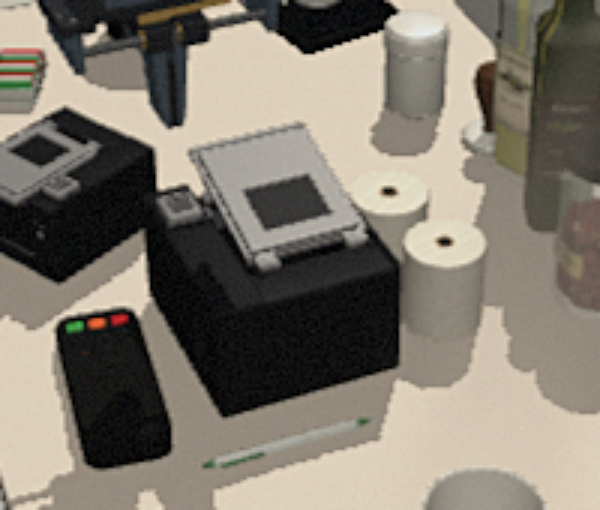

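The side crop shows the cover ajar (lip around 230,140 in the crop) and the printer in place. Next I go under the lip.

```bash
python3 - <<'E'
from h import *
b=.45;q=qpush(b)
movel(W(-.06,-.06,.30),max_speed=.25)
reach(tcp_corner(-.22,.28,.03,b),q)
movel(tcp_corner(-.17,.118,.03,b),max_speed=.2)
f0=np.array(state()["force"])
movel(tcp_corner(-.105,.118,.03,b),max_speed=.08);print((np.array(state()["force"])-f0).round(2))
movel(tcp_corner(-.088,.119,.03,b),max_speed=.04);print((np.array(state()["force"])-f0).round(2),state()["time_s"])
f=grab_frame("side");a=f["img"][170:350,230:430]
g=grab_frame("top");c=g["img"][170:310,260:420]
cv2.imwrite("pics/s3.png",np.hstack([cv2.resize(a,(400,360)),cv2.resize(c,(400,360))]))
E
```

```text
[-1.18  0.3  -0.23]
[-0.71  0.25  0.41] 13.7917
```

View pics/s3.png

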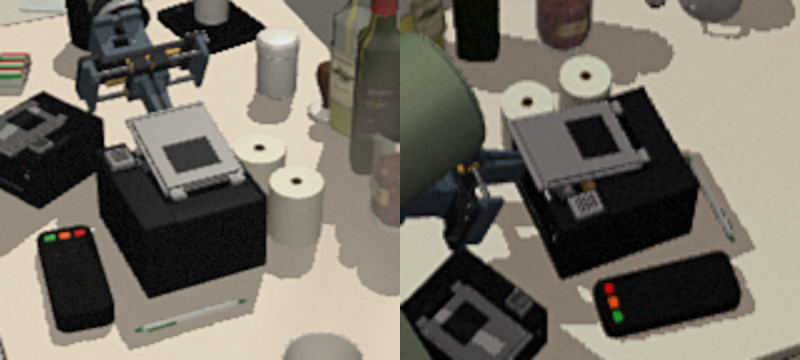

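```bash
python3 - <<'E'
from h import *
b=.45
f0=np.array(state()["force"])
for th in np.arange(.2,1.01,.1):
    movel(tcp_corner(*arc(th),.03,b),max_speed=.08)
    F=np.array(state()["force"])-f0;print(round(th,2),F.round(2))
    if np.linalg.norm(F)>12: break
f=grab_frame("side");a=f["img"][170:350,230:430]
g=grab_frame("top");c=g["img"][170:310,260:420]
cv2.imwrite("pics/s4.png",np.hstack([cv2.resize(a,(400,360)),cv2.resize(c,(400,360))]));print(state()["time_s"])
E
```

```text
0.2 [ 1.4  -0.41 -0.51]
0.3 [ 1.2   0.12 -1.56]
0.4 [-0.01  0.45 -1.59]
0.5 [ 0.63 -0.35 -0.29]
0.6 [-0.05  0.46 -0.11]
0.7 [ 0.39 -1.28 -0.95]
0.8 [ 0.32 -0.29  0.13]
0.9 [ 0.52 -0.4  -0.31]
1.0 [ 0.22  0.16 -0.47]
16.8333
```

View pics/s4.png

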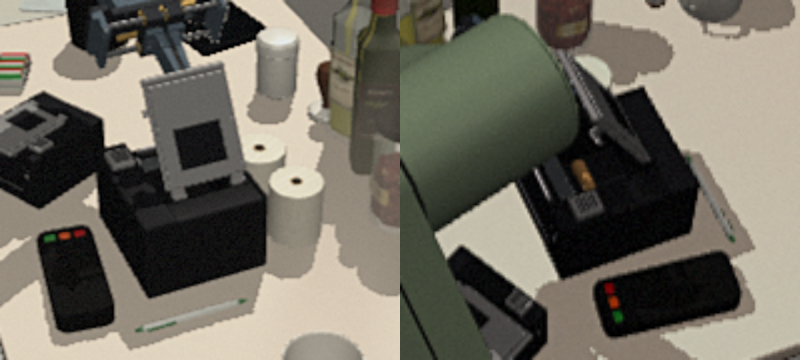

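The cover is up at about 1 rad, riding on the finger (left half of the crop, 190,120). I carry on past upright and then retreat.

```bash
python3 - <<'E'
from h import *
b=.45
for th in np.arange(1.1,1.76,.1):
    movel(tcp_corner(*arc(th),.03,b),max_speed=.06)
movel(tcp_corner(*arc(1.8),.03,b),max_speed=.06)
sleep(.8);print(state()["force"])
movel(tcp_corner(-.05,.27,.03,b),max_speed=.15)
movel(tcp_corner(-.2,.30,.03,b),max_speed=.2)
f=grab_frame("side");a=f["img"][170:350,230:430]
g=grab_frame("top");c=g["img"][170:310,260:420]
cv2.imwrite("pics/s5.png",np.hstack([cv2.resize(a,(400,360)),cv2.resize(c,(400,360))]));print(state()["time_s"])
L=(pts(f)-C0)@np.c_[ex,ey,ez]
m=(abs(L[...,1]-.025)<.03)&(L[...,2]>.14)&(L[...,0]>0)&(L[...,0]<.2)
k=L[m];p=np.polyfit(k[:,2],k[:,0],1);print(len(k),k[:,2].max(),"angle",np.pi/2+np.arctan(p[0]))
E
```

```text
[-0.98965416  0.15683255  0.69538461]
22.5583
785 0.2529386168183261 angle 1.8616344010017172
```

View pics/s5.png

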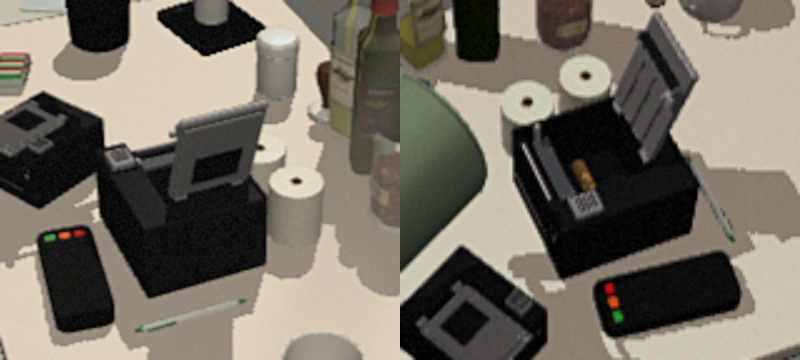

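The cover leans back open at about 1.86–1.9 rad, everything is in place and the arm is clear.

```bash
python3 -c "
from h import *
sleep(.3);print(job_done())"
```

```text
the job is handed in; nothing more can be done
None
```

The job is handed in: I pressed the release key, pushed the cover up by its lip and flipped it over, and it now leans open on its own at about 1.86 rad, with the printer and nearby things looking unmoved; no verdict was shown.

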